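Set the sliding stop of a toy-shop display board

TASK

On the wooden display board in the shop window, slide the aluminium stop along its slots until its pointer is level with the line mark (the straight bar, not the round dot), then tighten the black wing knob by turning it clockwise, seen from above, as far as it goes.

Things in the scene. Friction and masses are not known exactly. Their poses are not given: they have to be found in the camera images.
- stop_grip (a point): Centre of the aluminium stop's upright tab, 60 mm above the table, 20 mm below its top edge; tab 70 mm wide (x), 10 mm thick (y). Its slotted base plate (100 mm wide, top 26 mm up) slides only along y on the fixed wooden board, within a 140 mm travel, resists about 2 N, stays where left. A pointed corner in line with the tab, the pointer, juts 12 mm from the plate to +x, towards the marks.
- line (a point): Centre of the line mark: flat dark steel bar 46 mm long (x), 6 mm wide (y) in the board's top, 21 mm above the table, beside the plate. Axes parallel to stop_grip's; the pointer is level with it when both are at the same place along y. The round steel dot, 24 mm across, on the same strip is not the mark; either may be nearer the knob.
- wing_grip (a point): Centre of the black wing of the clamping knob, 57 mm above the table: upright bar 56 mm long (x), 12 mm thick (y), 30 mm high, turning about the vertical through this point. Its bolt is fixed to the board and passes through a slot of the plate, 95 to 235 mm from the tab along the slot. Turns with about 0.06 N m, stays where left.
- wing (a joint): Turn of the wing knob in rad: 0 is fully loose; grows as it is turned clockwise seen from above; 1.35 is the tight end stop. Starts loose, between 0 and 0.2.

How it is judged:
By the outcome, as a careful person would: the job done as asked, in the order asked, and still so for the second after the job is handed in, with the robot touching nothing.
It also fails if it takes over 48 s, if anything falls off the work surface, if the arm or the gripper's body presses on something with over 40 N, if the wrist force passes 120 N, or if a joint passes its speed limit or range.

ROBOT

A 6-joint arm with a two-finger parallel gripper is mounted at the origin on the work surface. World frame = base frame: x ahead of the robot, y to its left, z up, the work surface at z = 0. Lengths are in m, angles in rad, forces in N, time in s.
With the tool pointing down it reaches from about 0.375 to 0.975 m from the base axis. Payload 3.8 kg.
Tool frame: the origin (TCP) lies midway between the tips of the shut fingers; the grasp point (between the pads) lies 19 mm behind it; z points along the fingers, y is the line along which they close (so a half turn about z gives the same grasp; the last joint's range is limited). The gripper opens to 85 mm and grips with 20 to 120 N. Pads are 22 mm wide; open, the fingers measure 114 mm over their backs; the gripper's body (76 mm by 85 mm) begins 54 mm behind the grasp point. The pads swing forward as they close: fully open they stand 13 mm farther back than shut.
Start: joints at [1.257, 0.264, 1.604, -0, 1.274, -0.037], TCP at [0.184, 0.649, 0.231] pointing down, gripper open.
Joint ranges: [-2.63, 2.63], [-0.94, 2.18], [0.31, 2.57], [-1.31, 4.45], [0, 2.66], [-2.55, 2.55]. Speed limits (rad/s): [2.57, 2.57, 3.14, 3.14, 3.14, 3.14].

INTERFACE

Orientations are given as a rotation vector (axis times angle).
In Python, from workcell import bot, imaging gives the robot as it stands.
- The arm moves only by the tool step_arm, never from a script. Its argument "series" is a list of rows, each an object of numbers: "grip": the closure, from -1 (fully open) to 1 (shut); "x", "y", "z": the shift along the tool's x, y, z normalised to -1 to 1, where 1 is 500 mm; "ax", "ay", "az": the turn, a rotation vector about the tool's x, y, z normalised to -1 to 1, where 1 is 30 degrees. A call has 1 to 12 rows; each row is the pose to reach, as a shift and turn from the pose commanded when the call began, along the tool's axes at that moment; what a row does not reach only later rows make up. A row lasts 1/10 s, in which the tool goes at most 50 mm and 8.59 degrees, less where a joint would pass 70% of its speed; a pose out of reach is approached as far as the arm can. A call with a number of a shift or a turn outside -1 to 1 is refused whole. A call with a gripper value outside its range is refused whole. The fingers move at their own pace and stop on an object; "force" is the grip in N (left out, the last holds). Time passes only in rows, so rows that repeat a pose let the fingers close. It gives the time, the measured TCP pose, the force, the opening and the grip force at its end, in the units of the state.
- bot.read_state(): the state, without advancing time (a new reading comes with each control period).
- imaging.read_camera(name): name is "scene" or "top" or "wrist"; returns a dict with "img" (480x640x3 uint8, red, green, blue), "fx", "fy", "cx", "cy" (pixels), "R" (3x3) and "t" (3): a world point X has camera coordinates R X + t. Camera axes: x right, y down, z forward; pixel columns grow to the right and rows downward; lengths in m; the calibration is good to about 2 mm. A picture is of the moment at which its call begins. There is no depth.
- bot.finish_job(): hands the job in; it is judged then, once.
The state is a dict: "time": time; "q": joint angles; "joint_vel": joint speeds; "joint_torque": joint torques, N m; "tool_pos": TCP position; "tcp_rot": TCP orientation; "wrist_force": force on the tool from outside, world axes, zero at the start; "torque": the same for the moment, N m; "width": opening from 0.0 (shut) to 1.0 (fully open); "grip_force": force on a finger pad.
Only numpy, scipy, OpenCV 4.12 (cv2) and the standard library are available. Lean on these libraries where they do the work, as an engineer would, in place of code of your own. Each camera call takes 0.05 s, during which the arm holds its last target. There are 200 camera calls.

## Working session

There is one attempt and no reset: what is moved stays moved. The work goes in short steps, Python scripts to look and compute and a tool call to move; the robot and the scene stay as the last step left them, time stands still between calls to the robot, and variables do not carry over. Pictures are saved under pics/ and viewed, at most 10 in all, crops included, and the job is handed in when it is done.

Besides the shell and the picture viewer there is one more tool, called after "Request:" as name([rows], argument=value, ...), one row to a line, values as JSON. step_arm: Moves the arm, as the interface text tells. Scaled input: -1 to 1 covers 500 mm each way for a shift and 30 degrees each way for a turn. Its arguments: {"type":"object","properties":{"series":{"type":"array","items":{"type":"object","properties":{"grip":{"type":"number"},"x":{"type":"number","minimum":-1,"maximum":1},"y":{"type":"number","minimum":-1,"maximum":1},"z":{"type":"number","minimum":-1,"maximum":1},"ax":{"type":"number","minimum":-1,"maximum":1},"ay":{"type":"number","minimum":-1,"maximum":1},"az":{"type":"number","minimum":-1,"maximum":1}}}},"force":{"type":"number"}},"required":["series"]}

```bash
mkdir -p pics
python3 - <<'E'
from workcell import bot, imaging
import cv2,pickle
s=bot.read_state();print(s['time'],s['tool_pos'],s['tcp_rot'],s['width'])
for n in('top','scene'):
    c=imaging.read_camera(n);pickle.dump(c,open(f'{n}.pkl','wb'))
    cv2.imwrite(f'pics/{n}0.png',c['img'][:,:,::-1]);print(n,c['fx'],c['R'].round(3).tolist(),c['t'].round(3))
E
```

```text
0.0 [0.18423291 0.64859835 0.22995552] [-0.4333905  -3.11113787  0.00349849] 0.9999042785293532
top 528.4810773056462 [[0.027, -1.0, 0.004], [-0.996, -0.027, -0.088], [0.088, -0.001, -0.996]] [0.056 0.611 0.674]
scene 587.4530584453165 [[0.343, 0.939, -0.009], [0.752, -0.28, -0.597], [-0.563, 0.198, -0.802]] [-0.278 -0.397  1.034]
```

View pics/top0.png

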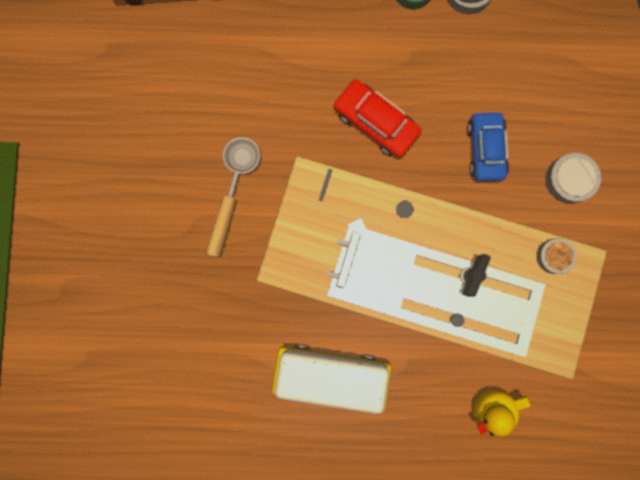

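View pics/scene0.png

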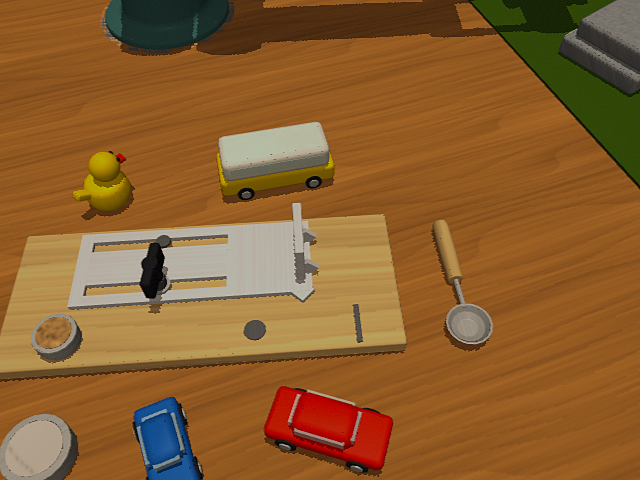

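The top view shows the line at about (326,185), the dot (404,209), the pointer tip (361,221), the tab (348,260) and the wing (476,275). In the scene view the line is at (358,323), the tab at (298,238) and the wing at (152,270). The stop has to move away from the knob, towards image left.

```bash
cat > h.py <<'E'
import numpy as np,cv2
def ray(c,u,v,z):
    C=-c['R'].T@c['t'];d=c['R'].T@np.array([(u-c['cx'])/c['fx'],(v-c['cy'])/c['fy'],1]);return C+d*(z-C[2])/d[2]
def rect(mask,box):
    x0,y0,x1,y1=box;m=np.zeros(mask.shape,np.uint8);m[y0:y1,x0:x1]=mask[y0:y1,x0:x1]
    k=max(cv2.findContours(m,0,cv2.CHAIN_APPROX_NONE)[0],key=cv2.contourArea)
    return cv2.minAreaRect(k),k
E
python3 - <<'E'
import pickle;from h import *
c=pickle.load(open('top.pkl','rb'));im=c['img'].astype(int);mx=im.max(2);mn=im.min(2)
dark=((mx<110)&(mx-mn<40)).astype(np.uint8)
def show(n,m,box,z):
    r,k=rect(m,box);p=np.array([ray(c,*q,z) for q in cv2.boxPoints(r)])
    e=[p[1]-p[0],p[2]-p[1]];L=[np.linalg.norm(a) for a in e];a=e[int(np.argmax(L))]
    print(n,np.round(r[0],1),p.mean(0).round(4),'size',np.round(L,4),'dir',np.degrees(np.arctan2(a[1],a[0])).round(1))
show('line',dark,(315,165,340,205),.021)
show('dot',dark,(390,195,420,222),.021)
show('wing',(mx<60).astype(np.uint8),(455,245,500,305),.072)
white=((mx>150)&(mx-mn<40)).astype(np.uint8)
show('plate',white,(320,215,560,360),.026)
r,k=rect(white,(320,215,560,360));t=k[k[:,0,1].argmin()][0];print('tip',t,ray(c,*t,.026))
x0,y0=315,205;cv2.imwrite('pics/crop.png',cv2.resize(c['img'][y0:y0+100,x0:x0+80,::-1],None,fx=6,fy=6,interpolation=cv2.INTER_NEAREST))
E
```

```text
line [321. 199.] [0.6764 0.0836 0.021 ] size [0. 0.] dir 0.0
dot [404.6 208.9] [ 0.666  -0.0295  0.021 ] size [0.0182 0.018 ] dir -10.3
wing [471.2 274. ] [ 0.5783 -0.1056  0.072 ] size [0.0508 0.0091] dir -21.7
plate [435.8 286. ] [ 0.5638 -0.0709  0.026 ] size [0.1099 0.2801] dir -106.0
tip [358 219] [0.64981321 0.03334839 0.026     ]
```

View pics/crop.png

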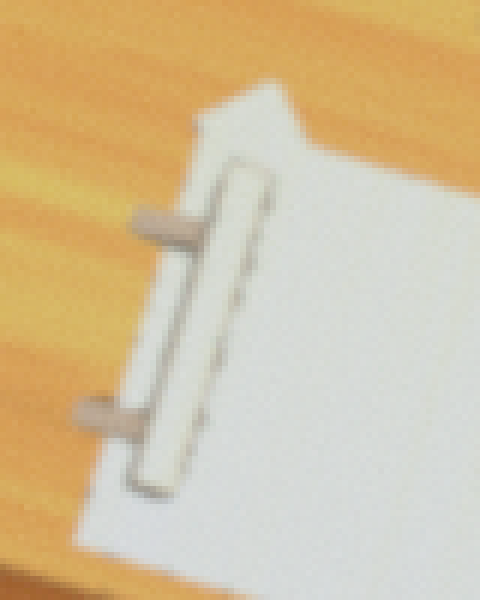

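The crop shows the pointer tip at full-image (360.8,218.7). The tab's top face has its ends at about (357.5,233) and (340.7,286.3).

Run:
```python
import pickle;from h import *
from workcell import bot
from scipy.spatial.transform import Rotation as Ro
c=pickle.load(open('top.pkl','rb'));im=c['img'].astype(int);mx=im.max(2);mn=im.min(2)
d=((mx<150)).astype(np.uint8);r,k=rect(d,(312,162,342,208))
p=np.array([ray(c,*q,.021) for q in cv2.boxPoints(r)]);L=p.mean(0);print('line',r,L,np.linalg.norm(p[1]-p[0]),np.linalg.norm(p[2]-p[1]))
a,b=ray(c,357.5,233,.08),ray(c,340.7,286.3,.08);T=(a+b)/2
print('tab',T,np.linalg.norm(a-b),np.degrees(np.arctan2(*(a-b)[1::-1])))
tip=ray(c,360.8,218.7,.026)
r,k=rect(((mx>150)&(mx-mn<40)).astype(np.uint8),(320,215,560,360));
ang=np.radians(-16.0);X=np.array([np.cos(ang),np.sin(ang),0]);Y=np.array([-X[1],X[0],0])
print('tip',tip,'dy tip->line',(L-tip)@Y,'tab->line',(L-T)@Y,'tip-tab x',(tip-T)@X)
r,k=rect((mx<75).astype(np.uint8),(455,245,500,305));q=np.array([ray(c,*v,.072) for v in cv2.boxPoints(r)]);W=q.mean(0)
print('wing',r,W,'tab-wing',(T-W)@Y,(T-W)@X,np.linalg.norm(q[1]-q[0]),np.linalg.norm(q[2]-q[1]), np.degrees(np.arctan2(*(q[1]-q[0])[1::-1])),np.degrees(np.arctan2(*(q[2]-q[1])[1::-1])))
s=bot.read_state();M=Ro.from_rotvec(s['tcp_rot']).as_matrix();print(M.round(3));
g=np.array([T[0],T[1],.10]);print('shift to tab z.1 (units)',M.T@(g-s['tool_pos'])/.5)
print('Ydir',Y,'tool y az',np.degrees(np.arctan2(M[1,1],M[0,1])))
```

```text
line ((325.1499938964844, 184.5500030517578), (3.7947328090667725, 32.57146072387695), 18.434947967529297) [0.69640446 0.0785001  0.021     ] 0.044662920655651944 0.005154583843072092
tab [0.59152749 0.04621616 0.08      ] 0.06862051797766075 -16.114341810289908
tip [0.65031961 0.02961727 0.026     ] dy tip->line 0.059691902336183475 tab->line 0.05994132655504631 tip-tab x 0.06108988704732261
wing ((475.1041564941406, 274.4730224609375), (17.897809982299805, 43.90794372558594), 30.465543746948242) [ 0.57784717 -0.11042893  0.072     ] tab-wing 0.15434773510998545 -0.030026869174214273 0.05496637006402309 0.021992944538840816 -29.92957418181326 -119.35688509536087
[[-0.962  0.273 -0.001]
 [ 0.273  0.962 -0.002]
 [ 0.    -0.002 -1.   ]]
shift to tab z.1 (units) [-1.11287531 -0.93592629  0.26195959]
Ydir [0.27563736 0.9612617  0.        ] tool y az 74.13984497153301
```

Request:
step_arm([
  {"x":-0.95,"y":-0.8,"z":0.05,"grip":-1},
  {"x":-0.95,"y":-0.8,"z":0.05,"grip":-1},
  {"x":-0.95,"y":-0.8,"z":0.05,"grip":-1},
  {"x":-0.95,"y":-0.8,"z":0.05,"grip":-1},
  {"x":-0.95,"y":-0.8,"z":0.05,"grip":-1},
  {"x":-0.95,"y":-0.8,"z":0.05,"grip":-1},
  {"x":-0.95,"y":-0.8,"z":0.05,"grip":-1},
  {"x":-0.95,"y":-0.8,"z":0.05,"grip":-1},
  {"x":-0.95,"y":-0.8,"z":0.05,"grip":-1},
  {"x":-0.95,"y":-0.8,"z":0.05,"grip":-1},
  {"x":-0.95,"y":-0.8,"z":0.05,"grip":-1},
  {"x":-0.95,"y":-0.8,"z":0.05,"grip":-1},
])

```text
validation failed for argument at $.se...
```

The call was refused. I'll check the state hasn't changed, then retry with a single row that has every field.

Request:
step_arm([
  {"x":-0.95,"y":-0.8,"z":0.05,"ax":0,"ay":0,"az":0,"grip":-1},
])

```text
time: 0.2
tool_pos: [0.2101, 0.6108, 0.2283]
tcp_rot: [-0.426, -3.111, -0.002]
wrist_force: [0.5, 0.3, 0.2]
width: 1.002
grip_force: 0.0
```

Request:
step_arm([
  {"x":-0.9,"y":-0.76,"z":0.05,"ax":0,"ay":0,"az":0,"grip":-1},
  {"x":-0.9,"y":-0.76,"z":0.05,"ax":0,"ay":0,"az":0,"grip":-1},
  {"x":-0.9,"y":-0.76,"z":0.05,"ax":0,"ay":0,"az":0,"grip":-1},
  {"x":-0.9,"y":-0.76,"z":0.05,"ax":0,"ay":0,"az":0,"grip":-1},
  {"x":-0.9,"y":-0.76,"z":0.05,"ax":0,"ay":0,"az":0,"grip":-1},
  {"x":-0.9,"y":-0.76,"z":0.05,"ax":0,"ay":0,"az":0,"grip":-1},
  {"x":-0.9,"y":-0.76,"z":0.05,"ax":0,"ay":0,"az":0,"grip":-1},
  {"x":-0.9,"y":-0.76,"z":0.05,"ax":0,"ay":0,"az":0,"grip":-1},
  {"x":-0.9,"y":-0.76,"z":0.05,"ax":0,"ay":0,"az":0,"grip":-1},
  {"x":-0.9,"y":-0.76,"z":0.05,"ax":0,"ay":0,"az":0,"grip":-1},
  {"x":-0.9,"y":-0.76,"z":0.05,"ax":0,"ay":0,"az":0,"grip":-1},
  {"x":-0.9,"y":-0.76,"z":0.05,"ax":0,"ay":0,"az":0,"grip":-1},
])

```text
time: 1.4
tool_pos: [0.5423, 0.1168, 0.2038]
tcp_rot: [-0.435, -3.111, 0.001]
wrist_force: [0.5, 0.7, -0.8]
width: 0.999
grip_force: 0.0
```

```bash
cat >> h.py <<'E'
def togo(x,y,z,az=None):
    from workcell import bot;from scipy.spatial.transform import Rotation as Ro
    s=bot.read_state();M=Ro.from_rotvec(s['tcp_rot']).as_matrix()
    print(s['time'],s['tool_pos'].round(4),'yaz',np.degrees(np.arctan2(M[1,1],M[0,1])).round(2),'tilt',M[:2,2].round(4),'units',(M.T@(np.array([x,y,z])-s['tool_pos'])/.5).round(4))
E
python3 - <<'E'
from h import *;from workcell import imaging;import pickle
togo(.5915,.0462,.15)
c=imaging.read_camera('wrist');pickle.dump(c,open('w1.pkl','wb'));cv2.imwrite('pics/w1.png',c['img'][:,:,::-1])
E
```

```text
1.4 [0.5423 0.1168 0.2038] yaz 74.07 tilt [-0.0003 -0.0005] units [-0.1335 -0.1086  0.1076]
```

View pics/w1.png

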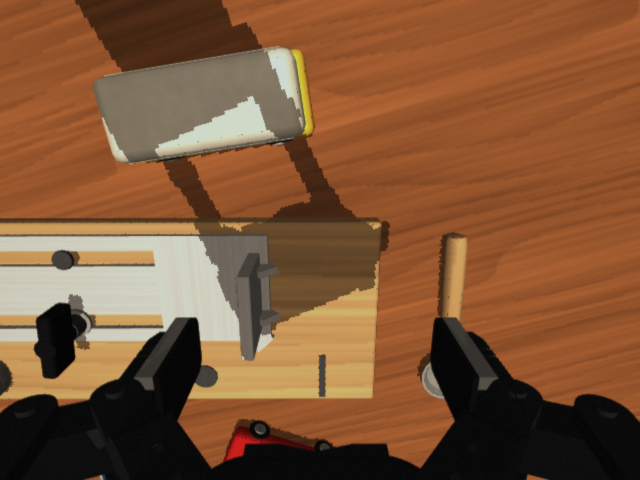

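The wrist view shows the tab's top edge at about (241,283)–(247,359) and the line at (322,375). The wing is at (58,340). The board's edges are parallel to the image axes, so the tool is already aligned with the board. I'll use this view as a second check on the tab and line.

Run:
```python
import pickle;from h import *
c=pickle.load(open('w1.pkl','rb'));mx=c['img'].max(2).astype(int)
r,k=rect((mx<95).astype(np.uint8),(312,345,335,400));print(r,ray(c,*r[0],.021))
a,b=ray(c,241,283,.08),ray(c,247,359,.08);print('tab-Y-face top ends',a,b,np.linalg.norm(a-b))
print('board edge',ray(c,380,220,.02),ray(c,374,397,.02))
r,k=rect((mx<45).astype(np.uint8),(30,295,78,385));print('wing',r,ray(c,*r[0],.06))
```

```text
((321.5, 375.0), (40.0, 5.0), 90.0) [0.69538984 0.07925134 0.021     ]
tab-Y-face top ends [0.56293548 0.05507264 0.08      ] [0.62428116 0.03866182 0.08      ] 0.06350281840962839
board edge [0.5622186  0.16759158 0.02      ] [0.73443656 0.12161099 0.02      ]
wing ((56.0, 340.5), (73.0, 42.0), 90.0) [ 0.57695811 -0.11288659  0.06      ]
```

Request:
step_arm([
  {"x":-0.133,"y":-0.109,"z":0.1,"ax":0,"ay":0,"az":0,"grip":-1},
  {"x":-0.133,"y":-0.109,"z":0.1,"ax":0,"ay":0,"az":0,"grip":-1},
  {"x":-0.133,"y":-0.109,"z":0.1,"ax":0,"ay":0,"az":0,"grip":-1},
  {"x":-0.133,"y":-0.109,"z":0.1,"ax":0,"ay":0,"az":0,"grip":-1},
])

```text
time: 1.85
tool_pos: [0.5895, 0.0483, 0.1527]
tcp_rot: [-0.436, -3.108, 0.0]
wrist_force: [0.3, 0.7, 0.7]
width: 1.001
grip_force: 0.0
```

Request:
step_arm([
  {"x":0,"y":0,"z":0.1,"ax":0,"ay":0,"az":0,"grip":-1},
  {"x":0,"y":0,"z":0.18,"ax":0,"ay":0,"az":0,"grip":-1},
  {"x":0,"y":0,"z":0.218,"ax":0,"ay":0,"az":0,"grip":-1},
  {"x":0,"y":0,"z":0.218,"ax":0,"ay":0,"az":0,"grip":-1},
  {"x":0,"y":0,"z":0.218,"ax":0,"ay":0,"az":0,"grip":1},
  {"x":0,"y":0,"z":0.218,"ax":0,"ay":0,"az":0,"grip":1},
  {"x":0,"y":0,"z":0.218,"ax":0,"ay":0,"az":0,"grip":1},
  {"x":0,"y":0,"z":0.218,"ax":0,"ay":0,"az":0,"grip":1},
  {"x":0,"y":0,"z":0.218,"ax":0,"ay":0,"az":0,"grip":1},
  {"x":0,"y":0,"z":0.218,"ax":0,"ay":0,"az":0,"grip":1},
], force=40)

```text
time: 2.85
tool_pos: [0.5911, 0.0487, 0.0463]
tcp_rot: [0.433, 3.11, 0.0]
wrist_force: [-0.9, -0.4, 5.7]
width: 0.112
grip_force: 40.8
```

Run:
```python
from h import *;togo(.5915,.0462,.043)
Y=np.array([.2756,.9613,0]);from workcell import bot
p=bot.read_state()['tool_pos'];L=np.array([.6959,.0789,.02]);print('to line along Y', (L-p)@Y)
```

```text
2.85 [0.5911 0.0487 0.0463] yaz 74.14 tilt [ 0.0012 -0.    ] units [-0.0021 -0.0046  0.0065]
to line along Y 0.0579168174598954
```

The grip is good: the opening is about 9.5 mm at 41 N. Next I slide the stop 58 mm along tool +y.

Request:
step_arm([
  {"x":0,"y":0.03,"z":0,"ax":0,"ay":0,"az":0,"grip":1},
  {"x":0,"y":0.06,"z":0,"ax":0,"ay":0,"az":0,"grip":1},
  {"x":0,"y":0.09,"z":0,"ax":0,"ay":0,"az":0,"grip":1},
  {"x":0,"y":0.116,"z":0,"ax":0,"ay":0,"az":0,"grip":1},
  {"x":0,"y":0.116,"z":0,"ax":0,"ay":0,"az":0,"grip":1},
  {"x":0,"y":0.116,"z":0,"ax":0,"ay":0,"az":0,"grip":1},
])

```text
time: 3.45
tool_pos: [0.6072, 0.1056, 0.0463]
tcp_rot: [0.433, 3.11, 0.002]
wrist_force: [-2.2, 2.2, 5.6]
width: 0.111
grip_force: 41.0
```

Run:
```python
from h import *;from workcell import imaging;import pickle
togo(.6071,.1037,.0463)
c=imaging.read_camera('scene');pickle.dump(c,open('s2.pkl','wb'))
w=imaging.read_camera('top');pickle.dump(w,open('t2.pkl','wb'))
a=cv2.resize(c['img'][250:350,280:400,::-1],None,fx=5,fy=5,interpolation=cv2.INTER_CUBIC)
cv2.imwrite('pics/s2.png',a)
```

```text
3.45 [0.6072 0.1056 0.0463] yaz 74.16 tilt [0.0015 0.0011] units [-0.0009 -0.0036 -0.    ]
```

View pics/s2.png

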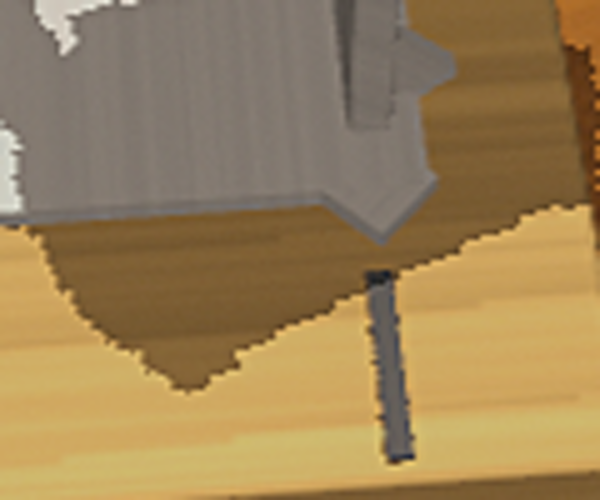

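The scene crop shows the pointer tip (top corner) at (382,235), which is image (356.4,297). The line bar runs from (380,274) to (399,459), nearly in line with the tip. I'll compute the residual offset.

Run:
```python
import pickle;from h import *
c=pickle.load(open('s2.pkl','rb'));f=lambda u,v,z:ray(c,280+(u+.5)/5-.5,250+(v+.5)/5-.5,z)
Y=np.array([.2756,.9613,0])
a,b=f(380,272,.021),f(399,461,.021);print(np.linalg.norm(a-b),np.degrees(np.arctan2(*(b-a)[1::-1])),(a+b)/2)
for uv,z in(((382,234),.026),((382,243),.021)):
    t=f(*uv,z);print('tip',t,'err',((a+b)/2-t)@Y)
c=pickle.load(open('t2.pkl','rb'));x0,y0=300,160
cv2.imwrite('pics/t2.png',cv2.resize(c['img'][160:240,290:370,::-1],None,fx=7,fy=7,interpolation=cv2.INTER_CUBIC))
```

```text
0.04651648681928831 -16.80923762649831 [0.69545458 0.07855667 0.021     ]
tip [0.6669473  0.08808788 0.026     ] err -0.0013057390644250193
tip [0.66639035 0.08848632 0.021     ] err -0.001535264683168511
```

View pics/t2.png

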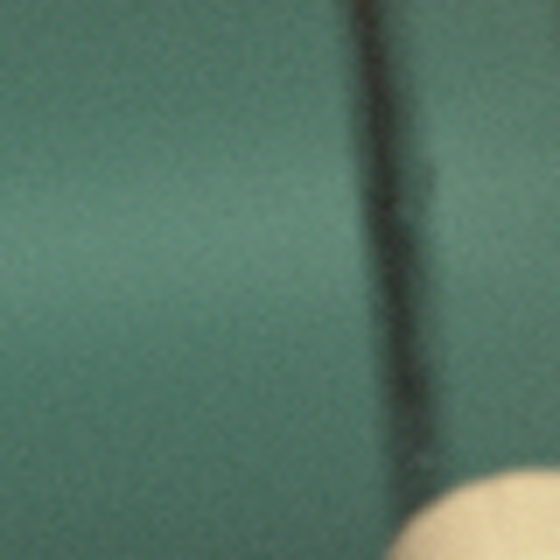

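The top view is blocked by the arm. The scene view puts the tip about 1 mm too far, so I'll back off 1 mm, let go and rise.

Request:
step_arm([
  {"x":0,"y":-0.002,"z":0,"ax":0,"ay":0,"az":0,"grip":1},
  {"x":0,"y":-0.002,"z":0,"ax":0,"ay":0,"az":0,"grip":1},
  {"x":0,"y":-0.002,"z":0,"ax":0,"ay":0,"az":0,"grip":1},
  {"x":0,"y":-0.002,"z":0,"ax":0,"ay":0,"az":0,"grip":-1},
  {"x":0,"y":-0.002,"z":0,"ax":0,"ay":0,"az":0,"grip":-1},
  {"x":0,"y":-0.002,"z":0,"ax":0,"ay":0,"az":0,"grip":-1},
  {"x":0,"y":-0.002,"z":0,"ax":0,"ay":0,"az":0,"grip":-1},
  {"x":0,"y":-0.002,"z":0,"ax":0,"ay":0,"az":0,"grip":-1},
  {"x":0,"y":-0.002,"z":-0.1,"ax":0,"ay":0,"az":0,"grip":-1},
  {"x":0,"y":-0.002,"z":-0.2,"ax":0,"ay":0,"az":0,"grip":-1},
  {"x":0.15,"y":-0.1,"z":-0.25,"ax":0,"ay":0,"az":0,"grip":-1},
  {"x":0.15,"y":-0.2,"z":-0.25,"ax":0,"ay":0,"az":0,"grip":-1},
])

```text
time: 4.75
tool_pos: [0.5285, 0.0536, 0.1691]
tcp_rot: [0.428, 3.107, 0.003]
wrist_force: [-0.0, -0.4, -0.2]
width: 0.997
grip_force: 0.0
```

Request:
step_arm([
  {"x":0.06,"y":-0.2,"z":0,"ax":0,"ay":0,"az":0,"grip":-1},
  {"x":0.06,"y":-0.2,"z":0,"ax":0,"ay":0,"az":0,"grip":-1},
  {"x":0.06,"y":-0.2,"z":0,"ax":0,"ay":0,"az":0,"grip":-1},
  {"x":0.06,"y":-0.2,"z":0,"ax":0,"ay":0,"az":0,"grip":-1},
])

```text
time: 5.15
tool_pos: [0.4707, -0.0368, 0.166]
tcp_rot: [0.438, 3.11, 0.0]
wrist_force: [0.1, 0.7, -0.2]
width: 1.002
grip_force: 0.0
```

Run:
```python
from h import *;from workcell import imaging;import pickle
togo(.5765,-.112,.2)
for n in('top','scene','wrist'):
    pickle.dump(imaging.read_camera(n),open(n+'3.pkl','wb'))
z=lambda n,x,y,w,h,k:cv2.resize(pickle.load(open(n+'3.pkl','rb'))['img'][y:y+h,x:x+w,::-1],None,fx=k,fy=k,interpolation=cv2.INTER_CUBIC)
a=z('top',290,150,80,100,4);b=z('scene',310,255,80,100,4);w=z('wrist',0,0,640,480,.5)
o=np.zeros((640,640,3),np.uint8);o[:400,:320]=a;o[:400,320:]=b;o[400:,:320]=w[:240]
cv2.imwrite('pics/m3.png',o[:,:][:600] if 0 else cv2.resize(o,(600,600)))
```

```text
5.15 [ 0.4707 -0.0368  0.166 ] yaz 73.97 tilt [0.0007 0.0001] units [-0.2449 -0.0861 -0.0679]
```

View pics/m3.png

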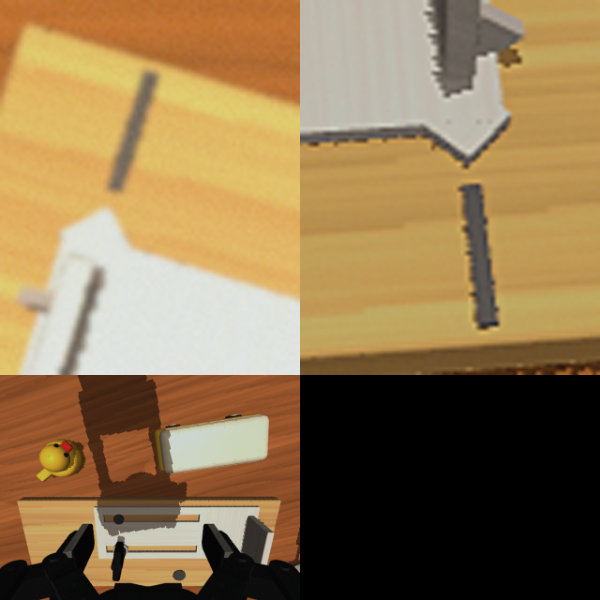

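The montage shows the top view (left): line ends at (151,73) and (115,191), tip at (107,208). In the scene view (right) the tip's top corner is at (468,157) and the line ends are at (470,185) and (487,327). The wrist inset shows the wing at (119,558). I'll compute the residuals and the wing position from sharper masks.

Run:
```python
import pickle;from h import *
Y=np.array([.2756,.9613,0]);k=3.75
for n,ox,x0,y0,tip,l1,l2 in(('top',0,290,150,(107.5,207),(151,73),(115,191)),('scene',300,310,255,(468,158),(470,185),(487,327))):
    c=pickle.load(open(n+'3.pkl','rb'));f=lambda p,z:ray(c,x0+(p[0]-ox+.5)/k-.5,y0+(p[1]+.5)/k-.5,z)
    a,b,t=f(l1,.021),f(l2,.021),f(tip,.026);d=b-a;d=d/np.linalg.norm(d)*(1 if d[0]>0 else -1);N=np.array([-d[1],d[0],0])
    print(n,'len',np.linalg.norm(a-b),'tip',t,'err board Y',((a+b)/2-t)@Y,'err own dir',((a+b)/2-t)@N,np.degrees(np.arctan2(d[1],d[0])))
    im=c['img'].astype(int);mx=im.max(2)
    if n=='top': r,_=rect((mx<150).astype(np.uint8),(312,162,342,200));m=ray(c,*r[0],.021);print('masked line err',(m-t)@Y,r[0])
c=pickle.load(open('wrist3.pkl','rb'));g=c['img'].max(2)
r,q=rect((g<45).astype(np.uint8),(215,280,275,440));print('wing rect',r,ray(c,*r[0],.065),cv2.boundingRect(q))
cv2.imwrite('pics/w3.png',cv2.resize(c['img'][320:440,180:320,::-1],None,fx=5,fy=5,interpolation=cv2.INTER_CUBIC))
```

```text
top len 0.04511237382553738 tip [0.66749076 0.08689838 0.026     ] err board Y -0.00015619644070535323 err own dir -0.000584245641873515 -15.172021997874072
masked line err 0.00010833460870023678 (324.9555358886719, 184.64234924316406)
scene len 0.04665533900945705 tip [0.66678046 0.08627598 0.026     ] err board Y 0.000183561992054917 err own dir 9.310445231104549e-05 -15.822645113721727
wing rect ((250.98712158203125, 396.7712707519531), (23.851110458374023, 83.95087432861328), 12.724355697631836) [ 0.57178762 -0.11244173  0.065     ] (237, 355, 31, 84)
```

View pics/w3.png

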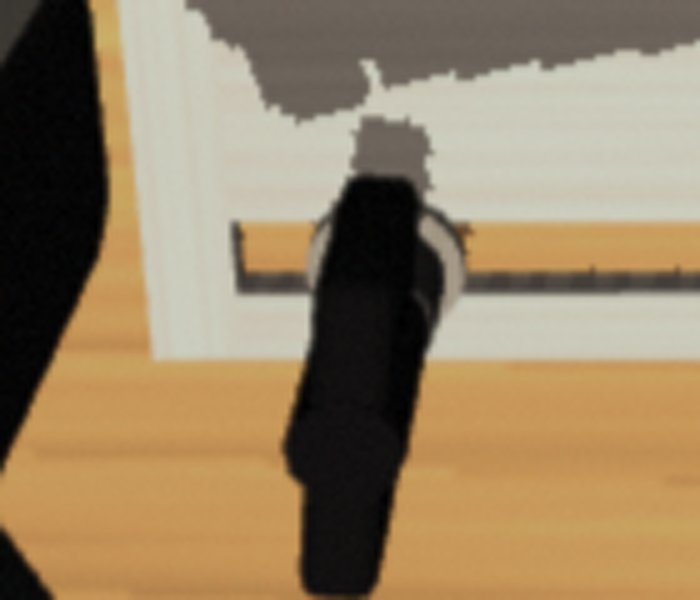

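The pointer is level with the line to about 0.2 mm in both views. The crop shows the wing turned a few degrees clockwise from the board's x axis. Next I find the wing's centre from several views.

Run:
```python
import pickle;from h import *;from workcell import bot
A=np.zeros((3,3));B=np.zeros(3)
for n,box,th in(('top',(455,245,500,305),60),('scene',(135,235,170,302),50),('w1',(30,295,78,385),45),('wrist3',(230,345,285,445),45)):
    c=pickle.load(open(n+'.pkl','rb'));g=c['img'].max(2);r,k=rect((g<th).astype(np.uint8),box)
    p=ray(c,*r[0],.057);C=-c['R'].T@c['t'];d=(p-C)/np.linalg.norm(p-C);P=np.eye(3)-np.outer(d,d);A+=P;B+=P@C
    print(n,np.round(r[0],1),np.round(r[1],1),round(r[2]),p.round(4))
W=np.linalg.solve(A,B);print('tri',W);togo(W[0],W[1],.12);print(bot.read_state()['q'].round(2))
```

```text
top [471.2 274. ] [ 7.4 40.7] 22 [ 0.579  -0.1096  0.057 ]
scene [154. 270.] [26.1 56.1] 4 [ 0.5762 -0.1139  0.057 ]
w1 [ 56.  340.5] [73. 42.] 90 [ 0.5781 -0.1155  0.057 ]
wrist3 [251.  396.8] [23.9 84. ] 13 [ 0.5776 -0.1157  0.057 ]
tri [ 0.57754402 -0.11302097  0.05837673]
5.3 [ 0.4721 -0.0351  0.166 ] yaz 74.18 tilt [0.0008 0.0004] units [-0.2453 -0.0925  0.0922]
[-0.13 -0.07  2.09  0.    1.12 -1.42]
```

Request:
step_arm([
  {"x":-0.245,"y":-0.093,"z":0.09,"ax":0,"ay":0,"az":0.2,"grip":-1},
  {"x":-0.245,"y":-0.093,"z":0.09,"ax":0,"ay":0,"az":0.2,"grip":-1},
  {"x":-0.245,"y":-0.093,"z":0.09,"ax":0,"ay":0,"az":0.2,"grip":-1},
  {"x":-0.245,"y":-0.093,"z":0.09,"ax":0,"ay":0,"az":0.2,"grip":-1},
  {"x":-0.245,"y":-0.093,"z":0.09,"ax":0,"ay":0,"az":0.2,"grip":-1},
])

```text
time: 5.8
tool_pos: [0.5768, -0.113, 0.1194]
tcp_rot: [-0.594, -3.082, -0.001]
wrist_force: [0.3, 0.2, -0.0]
width: 1.002
grip_force: 0.0
```

Run:
```python
from h import *;togo(.5775,-.113,.044)
```

```text
5.8 [ 0.5768 -0.113   0.1194] yaz 68.19 tilt [-0.0027  0.001 ] units [-0.0017  0.0006  0.1507]
```

Request:
step_arm([
  {"x":0,"y":0,"z":0.08,"ax":0,"ay":0,"az":0,"grip":-1},
  {"x":0,"y":0,"z":0.15,"ax":0,"ay":0,"az":0,"grip":-1},
  {"x":0,"y":0,"z":0.15,"ax":0,"ay":0,"az":0,"grip":-1},
  {"x":0,"y":0,"z":0.15,"ax":0,"ay":0,"az":0,"grip":1},
  {"x":0,"y":0,"z":0.15,"ax":0,"ay":0,"az":0,"grip":1},
  {"x":0,"y":0,"z":0.15,"ax":0,"ay":0,"az":0,"grip":1},
  {"x":0,"y":0,"z":0.15,"ax":0,"ay":0,"az":0,"grip":1},
  {"x":0,"y":0,"z":0.15,"ax":0,"ay":0,"az":0,"grip":1},
  {"x":0,"y":0,"z":0.15,"ax":0,"ay":0,"az":0,"grip":1},
], force=30)

```text
time: 6.7
tool_pos: [0.5769, -0.1152, 0.0473]
tcp_rot: [0.595, 3.083, -0.003]
wrist_force: [-2.7, -4.2, 5.9]
width: 0.134
grip_force: 33.0
```

The wing is held at an opening of about 11.4 mm. Now I turn it clockwise.

Request:
step_arm([
  {"x":0,"y":-0.003,"z":0,"ax":0,"ay":0,"az":0.2,"grip":1},
  {"x":0,"y":-0.003,"z":0,"ax":0,"ay":0,"az":0.4,"grip":1},
  {"x":0,"y":-0.003,"z":0,"ax":0,"ay":0,"az":0.6,"grip":1},
  {"x":0,"y":-0.003,"z":0,"ax":0,"ay":0,"az":0.8,"grip":1},
  {"x":0,"y":-0.003,"z":0,"ax":0,"ay":0,"az":1.0,"grip":1},
  {"x":0,"y":-0.003,"z":0,"ax":0,"ay":0,"az":1.0,"grip":1},
])

```text
time: 7.3
tool_pos: [0.5771, -0.115, 0.0473]
tcp_rot: [1.376, 2.822, 0.003]
wrist_force: [-1.1, 1.9, 5.6]
width: 0.134
grip_force: 32.9
```

Request:
step_arm([
  {"x":0,"y":0,"z":0,"ax":0,"ay":0,"az":0.2,"grip":1},
  {"x":0,"y":0,"z":0,"ax":0,"ay":0,"az":0.4,"grip":1},
  {"x":0,"y":0,"z":0,"ax":0,"ay":0,"az":0.6,"grip":1},
  {"x":0,"y":0,"z":0,"ax":0,"ay":0,"az":0.8,"grip":1},
  {"x":0,"y":0,"z":0,"ax":0,"ay":0,"az":1.0,"grip":1},
  {"x":0,"y":0,"z":0,"ax":0,"ay":0,"az":1.0,"grip":1},
])

```text
time: 7.9
tool_pos: [0.5775, -0.1149, 0.0473]
tcp_rot: [2.057, 2.372, 0.004]
wrist_force: [2.2, 4.3, 5.9]
width: 0.134
grip_force: 32.9
```

Run:
```python
from h import *;togo(.5775,-.115,.047)
from workcell import bot;s=bot.read_state();print(s['torque'],s['wrist_force'],s['width']*85)
```

```text
7.9 [ 0.5775 -0.1149  0.0473] yaz 8.12 tilt [0.0035 0.0007] units [-0.0003 -0.0001  0.0005]
[ 0.6348506  -0.20029578 -0.03545369] [2.22442007 4.28103716 5.87737844] 11.399332335436535
```

Request:
step_arm([
  {"x":0,"y":0,"z":0,"ax":0,"ay":0,"az":0.15,"grip":1},
  {"x":0,"y":0,"z":0,"ax":0,"ay":0,"az":0.3,"grip":1},
  {"x":0,"y":0,"z":0,"ax":0,"ay":0,"az":0.4,"grip":1},
  {"x":0,"y":0,"z":0,"ax":0,"ay":0,"az":0.45,"grip":1},
  {"x":0,"y":0,"z":0,"ax":0,"ay":0,"az":0.5,"grip":1},
  {"x":0,"y":0,"z":0,"ax":0,"ay":0,"az":0.5,"grip":1},
], force=40)

```text
time: 8.5
tool_pos: [0.5777, -0.1149, 0.0474]
tcp_rot: [2.342, 2.09, 0.004]
wrist_force: [2.1, 5.1, 6.0]
width: 0.134
grip_force: 59.5
```

Run:
```python
from h import *;togo(.5775,-.115,.047)
from workcell import bot;s=bot.read_state();print(s['torque'],s['wrist_force'],s['width']*85)
```

```text
8.5 [ 0.5777 -0.1149  0.0474] yaz -6.49 tilt [ 0.0036 -0.0004] units [-0.0002 -0.0005  0.0007]
[ 0.67093163 -0.31243185  1.39445326] [2.10219159 5.10254318 6.0452623 ] 11.396935976124
```

The torque rose to 1.4 N m and the angle is just past nominal, so the knob is at its end stop. I'll open, rise, clear the view and check.

Request:
step_arm([
  {"x":0,"y":0,"z":0,"ax":0,"ay":0,"az":0,"grip":-1},
  {"x":0,"y":0,"z":0,"ax":0,"ay":0,"az":0,"grip":-1},
  {"x":0,"y":0,"z":0,"ax":0,"ay":0,"az":0,"grip":-1},
  {"x":0,"y":0,"z":0,"ax":0,"ay":0,"az":0,"grip":-1},
  {"x":0,"y":0,"z":0,"ax":0,"ay":0,"az":0,"grip":-1},
  {"x":0,"y":0,"z":-0.1,"ax":0,"ay":0,"az":0,"grip":-1},
  {"x":0,"y":0,"z":-0.2,"ax":0,"ay":0,"az":0,"grip":-1},
  {"x":0,"y":-0.1,"z":-0.25,"ax":0,"ay":0,"az":0,"grip":-1},
  {"x":0,"y":-0.2,"z":-0.25,"ax":0,"ay":0,"az":0,"grip":-1},
  {"x":0,"y":-0.25,"z":-0.25,"ax":0,"ay":0,"az":0,"grip":-1},
  {"x":0,"y":-0.25,"z":-0.25,"ax":0,"ay":0,"az":0,"grip":-1},
])

```text
time: 9.6
tool_pos: [0.4477, -0.0998, 0.1702]
tcp_rot: [-2.349, -2.083, 0.002]
wrist_force: [0.3, -0.2, -0.3]
width: 1.004
grip_force: 0.0
```

Run:
```python
from h import *;from workcell import imaging;import pickle
for n in('top','scene'): pickle.dump(imaging.read_camera(n),open(n+'4.pkl','wb'))
z=lambda n,x,y,w,h,k:cv2.resize(pickle.load(open(n+'4.pkl','rb'))['img'][y:y+h,x:x+w,::-1],None,fx=k,fy=k,interpolation=cv2.INTER_CUBIC)
o=np.zeros((600,700,3),np.uint8);o[:300,:300]=z('top',290,155,75,75,4);o[:300,320:620]=z('scene',320,265,75,75,4);o[300:,:400]=z('top',430,230,100,75,4);o[300:,400:]=z('scene',110,230,75,75,4)
cv2.imwrite('pics/f.png',o)
```

```text
(no output)
```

View pics/f.png

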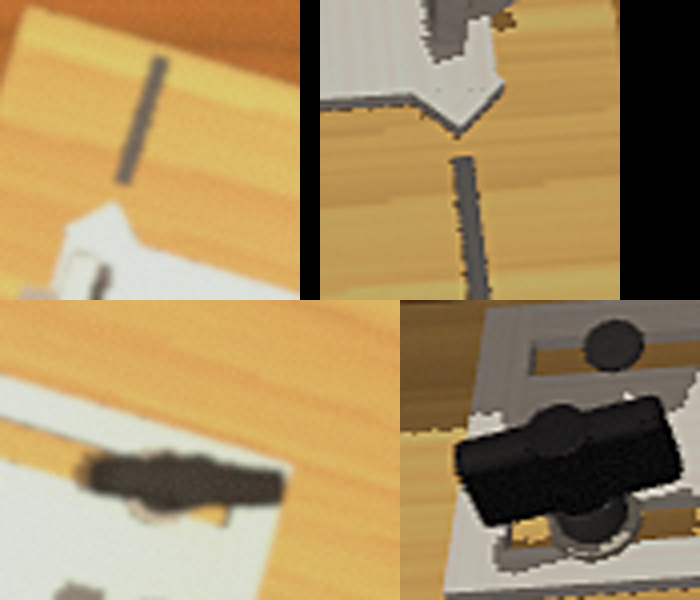

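The final picture shows the pointer tip (115,203 top; 459,133 scene) still in line with the bar. The wing runs from (90,472) to (283,488), about 78° clockwise from the board's x axis, which matches the 1.35 rad stop. The gripper is clear, so I'm handing in.

```bash
python3 -c "
from workcell import bot;print(bot.finish_job())"
```

```text
the job is handed in; nothing more can be done
None
```

The stop's pointer is level with the line mark (within about 0.2 mm by the cameras), the wing knob is turned clockwise to its end stop, and the job was handed in at about 10 s with the gripper clear; no verdict was returned.

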